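# Level the two-pan balance by shifting the right tablet jar

### The arm

A 6-joint arm with a two-finger parallel gripper is mounted at the origin on the work surface. World frame = base frame: x ahead of the robot, y to its left, z up, the work surface at z = 0. Lengths are in m, angles in rad, forces in N, time in s.
With the tool pointing down it reaches from about 0.25 to 0.775 m from the base axis. Payload 4 kg.
Tool frame: the origin (TCP) lies at the very end of the fingers, on their centre line; the grasp point (between the pads) lies 19 mm behind it; z points along the fingers, y is the direction in which the jaws open and shut (so a half turn about z gives the same grasp; the last joint's range is limited). The gripper opens to 94 mm and grips with 3 to 60 N. Pads are 16 mm wide; open, the fingers measure 119 mm over their backs; the gripper's body (75 mm by 177 mm) begins 78 mm behind the grasp point.
Start: joints at [1.162, 0.087, 1.371, -0, 1.684, -0.103], TCP at [0.166, 0.524, 0.206] pointing down, gripper open.
Joint ranges: [-3.1, 3.1], [-0.76, 2.03], [0.27, 2.55], [-1.08, 4.22], [0.17, 2.65], [-2.57, 2.57]. Speed limits (rad/s): [2.79, 2.79, 3.14, 3.14, 3.14, 3.14].

### API

Orientations are given as a unit quaternion [w, x, y, z].
In Python, from workcell import * gives the robot as it stands. The module is installed in compiled form; this text tells all that it offers.
- The arm moves only by the tool drive_tool, never from a script. Its arguments are lists of equal length, an entry for each row: "delta_pos": the shift along the tool's x, y, z in cm, a list of three; "rot": the turn, a rotation vector about the tool's x, y, z in degrees, a list of three; "hand": the opening, from 0 (shut) to 1 (fully open). A call has 1 to 20 rows; each row shifts and turns the commanded pose from where the row before left it, along the tool's axes as they then stand; what a row does not reach is not made up. A row lasts 1/10 s, in which the tool goes at most 50 mm and 8.59 degrees, less where a joint would pass 70% of its speed; a pose out of reach is approached as far as the arm can. A call is refused whole if a number of a shift passes 5 or a number of a turn 8.59, either way. A call with a gripper value outside its range is refused whole. The fingers move at their own pace and stop on an object; "grip_force" is the grip in N (left out, the last holds). Time passes only in rows, so rows that do not move let the fingers close. It gives the time, the measured TCP pose, the force and the opening at its end, in the units of the state.
- state(): the state, without advancing time (a new reading comes with each control period).
- capture(name): name is "scene" or "top" or "wrist"; returns the picture (420x560x3 uint8, red, green, blue); there is no depth.
- camera_model(name): a dict with "K" (3x3 intrinsics, pixels), "rvec" (rotation vector, rad) and "tvec" (3), from world to camera coordinates, as OpenCV has them. Camera axes: x right, y down, z forward; pixel columns grow to the right and rows downward; lengths in m; the calibration is good to about 2 mm. A picture is of the moment at which its call begins: read the wrist's pose just before it. camera_model takes no time and is no camera call; for the wrist camera it gives the pose at the moment of the call.
- close_job(): hands the job in, once; it reports no verdict.
Trained networks look in the newest picture that a camera, given by its name, has taken for a name from the list of things; names that differ only in an ending like _2 or _b are one class to them, and where a whole thing is asked for, a point or a joint stands for the part that bears it (a point fixed in the world has none). Each returns a list of dicts, best first, with "score" (0 to 1); they miss things now and then, are a little off and sometimes report something else, mostly with a low value. They report only what shows in the picture. A call takes as long as a camera call. They do not tell look-alikes from the thing itself.
- recognise(name, camera): "rect" ([left, top, right, bottom] in pixels, round what is visible of it).
- landmark_of(name, camera): "point" ([row, column] in pixels: a listed point, or the origin of a listed thing).
The state is a dict: "time": time; "joint_pos": joint angles; "qvel": joint speeds; "joint_torque": joint torques, N m; "position": TCP position; "ee_rot": TCP orientation; "contact_force": force on the tool from outside, world axes, zero at the start; "torque": the same for the moment, N m; "grip_width": finger opening in m.
Only numpy, scipy, OpenCV 4.12 (cv2) and the standard library are available. Lean on these libraries where they do the work, as an engineer would, in place of code of your own. Each camera call takes 0.05 s, during which the arm holds its last target.

### The job

The two-pan balance is out of level: move a jar (or jars) from one pan to the other so that both pans sit level, every jar standing upright and fully down in a cell, and let go. The balance is delicate: handle jars and pans gently, never pushing or squeezing a jar or finger against it with more than about a kilogram's force, and leave the things standing around the balance where they are.

Things in the scene. Friction and masses are not known exactly. Their poses are not given: they have to be found in the camera images.
- balance: grey two-pan bench balance, bolted down; base 200 x 270 mm, 42 mm high (52 mm along the middle). Origin: centre of its underside on the table; x runs along the pans, y from pan B (at -110 mm) to pan A (at +110 mm), z up. The needle on the white plate at its +x end points to the middle mark when level. The pans stay flat: as one rises the other sinks equally.
- pan_a (a joint): height of pan A above level, in m (0: level; pan B is as far below level as A is above, and the reverse). Firm stops end its travel 6 mm below and above level (-0.006, 0.006). Off the stops each newton of extra load on a pan lowers it about 8 mm. At the start pan A is too heavy and rests on its lower stop.
- pan_a_mid (a point): middle of pan A (206 x 70 mm steel plate) at cell-floor height, 82 mm above the table when level; moves with the pan, axes as the balance. Three square open-topped cells are bolted on, centres at x = -64, 0 and +64 mm from this point (y = 0). Every cell: opening 47 mm along the pan, 50 mm across, walls 3.5 mm thick, rim 20 mm above its floor, floor 6 mm above the plate.
- pan_b_mid (a point): middle of pan B, same plate and height as pan A. It has two cells like those of pan A: one bolted at x = -62 mm, holding a jar, and an empty one that can slide stiffly along the pan (about 4 N): its centre starts anywhere from x = 26 to 66 mm (y = 0), which is not measured: see it or feel for it.
- jar_1: shortest of four white closed tablet jars: upright plain cylinder 44 mm across with a 1.5 mm rounded foot edge, 60 mm tall, about 80 g (within 3 percent). Origin: centre of its underside; z up. Starts seated in a cell: three jars in pan A's, one in pan B's bolted cell; which jar is where varies.
- jar_2: second shortest of four white closed tablet jars: upright plain cylinder 44 mm across with a 1.5 mm rounded foot edge, 72 mm tall, about 120 g (within 3 percent). Origin: centre of its underside; z up. Starts seated in a cell: three jars in pan A's, one in pan B's bolted cell; which jar is where varies.
- jar_3: second tallest of four white closed tablet jars: upright plain cylinder 44 mm across with a 1.5 mm rounded foot edge, 84 mm tall, about 160 g (within 3 percent). Origin: centre of its underside; z up. Starts seated in a cell: three jars in pan A's, one in pan B's bolted cell; which jar is where varies.
- jar_4: tallest of four white closed tablet jars: upright plain cylinder 44 mm across with a 1.5 mm rounded foot edge, 96 mm tall, about 200 g (within 3 percent). Origin: centre of its underside; z up. Starts seated in a cell: three jars in pan A's, one in pan B's bolted cell; which jar is where varies.
- carton_low: bystander: white carton 60 x 90 x 35 mm on the table on the robot's side of the balance; origin under its centre.
- carton_side: bystander: brown carton 80 x 50 x 50 mm on the table beside pan A; origin under its centre.
- marker: bystander: black marker pen 120 mm long, 16 mm thick, lying beside pan B; origin under its centre.
- amber: bystander: amber jar 52 mm across, 100 mm tall, on the table beyond the balance; origin: centre of its underside.
Mind the look-alikes: they are no part of the job. What is shaped like the jar_2 but red or yellow is not meant.

How it is judged:
By the outcome, as a careful person would: the job done as asked, in the order asked, and still so for the second after the job is handed in, with the robot touching nothing.
It also fails if it takes over 72 s, if anything falls off the work surface, if the arm or the gripper's body presses on something with over 40 N, if the wrist force passes 120 N, or if a joint passes its speed limit or range.

## Working session

There is one attempt and no reset: what is moved stays moved. The work goes in short steps, Python scripts to look and compute and a tool call to move; the robot and the scene stay as the last step left them, time stands still between calls to the robot, and variables do not carry over. Pictures are saved under pics/ and viewed, and the job is handed in when it is done.

Besides the shell and the picture viewer there is one more tool, called after "Call:" by a JSON object that holds its "api" and its "payload". drive_tool: Moves the arm, as the interface text tells. Its arguments: {"type":"object","properties":{"delta_pos":{"type":"array"},"rot":{"type":"array"},"hand":{"type":"array"},"grip_force":{"type":"number"}},"required":["delta_pos","rot","hand"]}

```bash
mkdir -p pics
python3 - <<'E'
from workcell import *
import cv2,numpy as np
s=state();print(s)
for n in ["scene","top","wrist"]:
    im=capture(n);cv2.imwrite(f"pics/{n}0.png",im[:,:,::-1])
    m=camera_model(n);print(n,{k:np.round(v,4).tolist() for k,v in m.items()})
for n in ["scene","top"]:
  for t in ["balance","pan_a_mid","pan_b_mid"]:
    print(n,t,landmark_of(t,n)[:2])
print(state()['time'])
E
```

```text
{'time': 0.0, 'joint_pos': array([ 1.16189228e+00,  8.79730362e-02,  1.37220810e+00, -2.14243876e-05,
        1.68360682e+00, -1.03095378e-01]), 'qvel': array([ 0.00015877,  0.00017466,  0.00147404, -0.0006733 ,  0.00305424,
        0.00022977]), 'joint_torque': array([-1.05421772e-03, -3.40187824e+01, -3.02424860e+01,  7.16790953e-02,
        3.29881394e-02, -2.14439738e-04]), 'position': array([0.16537993, 0.52398389, 0.20431774]), 'ee_rot': array([-2.67640791e-04,  1.52310308e-01,  9.88332113e-01, -1.06457537e-03]), 'contact_force': array([ 0.32810324,  0.0956125 , -0.05308054]), 'torque': array([-0.01723575, -0.05909257,  0.00760517]), 'grip_width': 0.09391757938076199}
scene {'K': [[461.9255, 0.0, 277.5008], [0.0, 461.9255, 208.6718], [0.0, 0.0, 1.0]], 'rvec': [0.9755, 2.2626, -1.2315], 'tvec': [0.3781, -0.1635, 1.1758]}
top {'K': [[448.3358, 0.0, 275.217], [0.0, 448.3358, 210.41], [0.0, 0.0, 1.0]], 'rvec': [2.2152, -2.1594, 0.0227], 'tvec': [0.0303, 0.5627, 0.8896]}
wrist {'K': [[344.9637, 0.0, 282.1221], [0.0, 344.9637, 209.6925], [0.0, 0.0, 1.0]], 'rvec': [-2.3638, -1.7317, -0.2153], 'tvec': [-0.5491, -0.0242, 0.3911]}
scene balance [{'point': [259.3, 318.3], 'score': 0.69}, {'point': [192.6, 265.1], 'score': 0.29}]
scene pan_a_mid [{'point': [242.5, 384.5], 'score': 0.72}]
scene pan_b_mid [{'point': [191.4, 266.0], 'score': 0.61}, {'point': [223.0, 400.5], 'score': 0.56}]
top balance [{'point': [220.4, 254.7], 'score': 0.56}]
top pan_a_mid [{'point': [225.4, 192.6], 'score': 0.97}]
top pan_b_mid [{'point': [214.0, 312.2], 'score': 0.81}, {'point': [262.5, 193.6], 'score': 0.7}]
0.45
```

View pics/scene0.png

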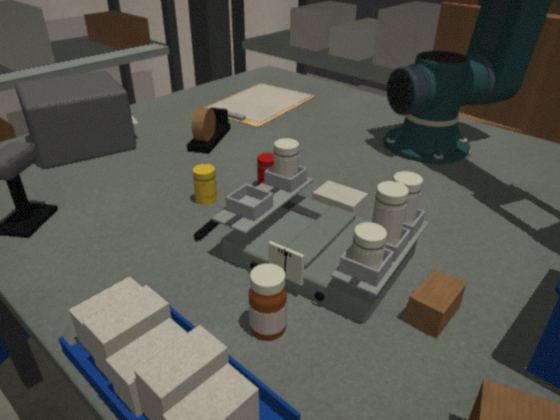

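View pics/top0.png

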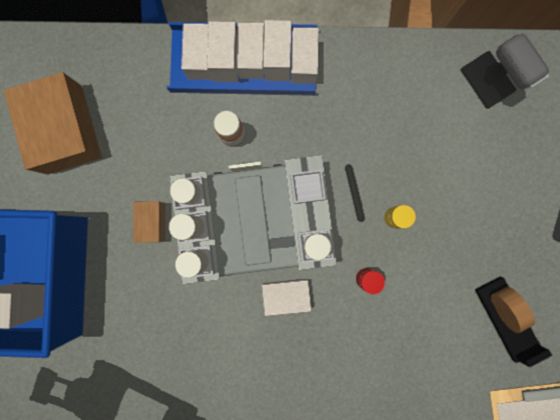

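View pics/wrist0.png

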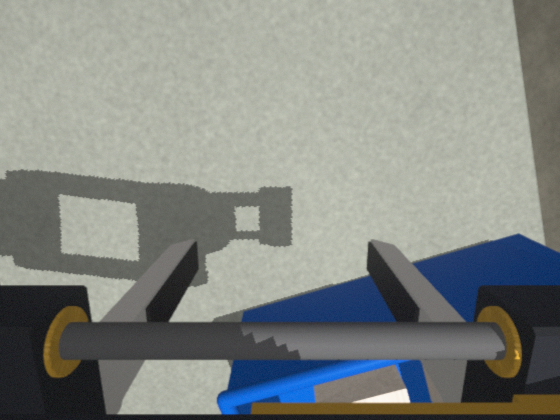

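Run:
```python
import cv2
a=cv2.imread("pics/top0.png")[140:300,130:350];cv2.imwrite("pics/top0z.png",cv2.resize(a,None,fx=3.6,fy=3.6,interpolation=cv2.INTER_CUBIC))
a=cv2.imread("pics/scene0.png")[130:310,190:450];cv2.imwrite("pics/scene0z.png",cv2.resize(a,None,fx=3,fy=3,interpolation=cv2.INTER_CUBIC))
```

```text
(no output)
```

View pics/top0z.png

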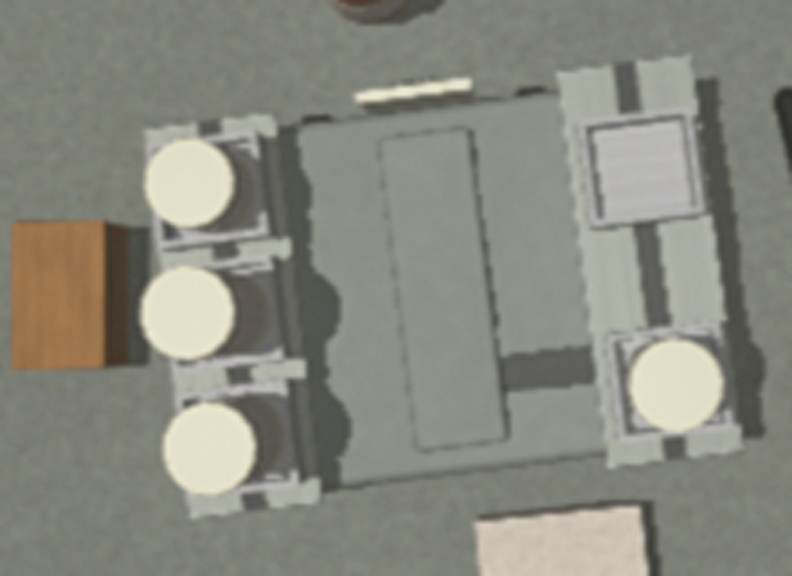

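View pics/scene0z.png

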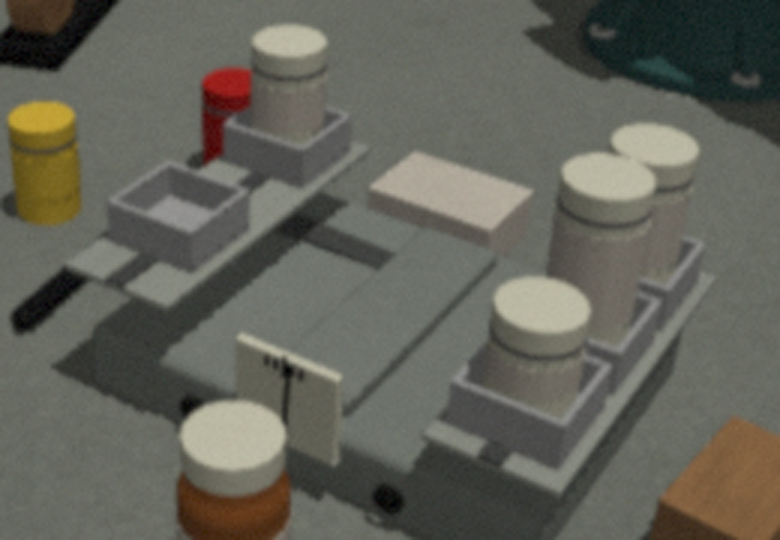

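```bash
cat > h.py <<'E'
from workcell import *
import cv2,numpy as np
from scipy.optimize import least_squares
def proj(m,P): return cv2.projectPoints(np.atleast_2d(np.array(P,float)),m['rvec'],m['tvec'],m['K'],None)[0].reshape(-1,2)
E
cat > fit.py <<'E'
from h import *
T=camera_model("top");S=camera_model("scene")
uz=lambda p,f,o:(np.array(p,float)+.5)/f-.5+np.array(o)
H=.082;P=.103;W=.035
obs=[] # cam, pt(balance xy), height code, pixel
def t(x,y,h,p): obs.append((T,x,y,h,uz(p,3.6,(130,140))))
def s(x,y,h,p): obs.append((S,x,y,h,uz(p,3,(190,130))))
A,B=.11,-.11
for x,y,p in [(P,A+W,(145,130)),(P,A-W,(275,117)),(-P,A-W,(320,497)),(-P,A+W,(193,517))]: t(x,y,'a',p)
for x,y,p in [(P,B+W,(558,73)),(P,B-W,(690,57)),(-P,B-W,(741,450)),(-P,B+W,(608,466))]: t(x,y,'b',p)
for x,y,k,p in [(.064,A,0,(189,184)),(0,A,1,(188,313)),(-.064,A,2,(210,448)),(-.062,B,3,(676,385))]: t(x,y,k,p)
for x,y,p in [(P,A+W,(562,490)),(-P,A+W,(712,280)),(P,A-W,(428,435))]: s(x,y,'a',p)
for x,y,p in [(P,B-W,(68,262)),(P,B+W,(165,305)),(-P,B+W,(368,150))]: s(x,y,'b',p)
for x,y,k,p in [(.064,A,0,(542,307)),(0,A,1,(608,182)),(-.064,A,2,(655,147)),(-.062,B,3,(289,46))]: s(x,y,k,p)
def res(q,full=False):
    x0,y0,th,d=q[:4];L=q[4:8];off=q[8:14]
    c,sn=np.cos(th),np.sin(th);r=[]
    for m,x,y,h,p in obs:
        z=H-.006+d if h=='a' else H-.006-d if h=='b' else H+(d if h<3 else -d)+L[h]
        o=off[:3] if m is T else off[3:]
        r.append((proj(m,[x0+c*x-sn*y+o[0],y0+sn*x+c*y+o[1],z+o[2]])[0]-p))
    r=np.array(r)
    if full:return r
    return np.r_[r.ravel(),off/.002, (d+.006)/.001]
f=least_squares(res,np.r_[.45,.05,0,-.006,[.08]*4,np.zeros(6)],loss='soft_l1')
print(np.round(f.x,4),np.degrees(f.x[2]));print(np.round(res(f.x,True),1).tolist())
Jc=np.linalg.inv(f.jac.T@f.jac);print(np.sqrt(np.diag(Jc))[:8])
E
python3 fit.py
```

```text
[ 5.411e-01  8.660e-02  1.547e-01 -6.200e-03  5.840e-02  9.290e-02
  8.250e-02  6.820e-02 -3.000e-04  5.000e-04 -1.100e-03  3.000e-04
 -5.000e-04 -1.700e-03] 8.861781302773107
[[-0.3, 0.0], [-0.1, -1.2], [0.7, 1.3], [-0.8, 0.5], [-0.5, -0.3], [-0.0, -0.8], [0.7, 0.0], [-0.0, 0.4], [0.3, -0.1], [0.3, 0.0], [0.1, 0.2], [-0.2, -0.2], [-0.4, 1.0], [1.6, -0.8], [-1.9, -0.4], [-1.1, 0.3], [0.9, 0.4], [1.2, -1.2], [0.0, -0.0], [0.1, -0.1], [-0.1, -0.0], [0.2, -0.0]]
[0.00173761 0.00163386 0.00341685 0.00072091 0.00198472 0.00198283
 0.00205564 0.00224021]
```

```bash
cat >> h.py <<'E'
from scipy.spatial.transform import Rotation as Ro
def toolR(s): q=s['ee_rot'];return Ro.from_quat([q[1],q[2],q[3],q[0]]).as_matrix()
def bal(x,y,z,pose): 
    c,s=np.cos(pose[2]),np.sin(pose[2]);return np.array([pose[0]+c*x-s*y,pose[1]+s*x+c*y,z])
E
python3 - <<'E'
from h import *
s=state();R=toolR(s);m=camera_model("wrist")
Rc=cv2.Rodrigues(m['rvec'])[0];C=-Rc.T@m['tvec'].ravel()
print("cam in tool",R.T@(C-s['position']),"\n axes",R.T@Rc.T, "tool axes world\n",R)
pose=[.5411,.0866,.1547]
# sliding cell rim outer corners from top image
T=camera_model("top");uz=lambda p,f,o:(np.array(p,float)+.5)/f-.5+np.array(o)
R0=cv2.Rodrigues(T['rvec'])[0];C=-R0.T@T['tvec'].ravel()
for p in [(582,122),(695,112),(707,215),(592,228)]:
    u=uz(p,3.6,(130,140)); d=R0.T@np.linalg.inv(T['K'])@np.r_[u,1]; w=C+d*(.108-C[2])/d[2]
    v=w[:2]-pose[:2];c,sn=np.cos(pose[2]),np.sin(pose[2]);print(np.round([c*v[0]+sn*v[1],-sn*v[0]+c*v[1]],4))
E
```

```text
cam in tool [ 0.07305757  0.00021106 -0.17892364] 
 axes [[-8.47464251e-04 -9.68701353e-01 -2.48227659e-01]
 [ 9.99999351e-01 -6.31821494e-04 -9.48392961e-04]
 [ 7.61873975e-04 -2.48228301e-01  9.68701259e-01]] tool axes world
 [[-9.53624337e-01  3.00999372e-01 -4.79250931e-05]
 [ 3.00999373e-01  9.53624338e-01 -1.06151466e-05]
 [ 4.25073827e-05 -2.45482851e-05 -9.99999999e-01]]
[ 0.0718 -0.0836]
[ 0.0693 -0.1403]
[ 0.0173 -0.1394]
[ 0.0183 -0.0816]
```

Call:
{"api": "drive_tool", "payload": {"delta_pos": [[0,0,-2.8],[0,0,-2.8],[-3.06,-1.9,0],[-3.06,-1.9,0],[-3.06,-1.9,0],[-3.06,-1.9,0],[-3.06,-1.9,0],[-3.06,-1.9,0],[-3.06,-1.9,0],[-3.06,-1.9,0],[-3.06,-1.9,0],[-3.06,-1.9,0],[-3.06,-1.9,0],[-3.06,-1.9,0],[-3.06,-1.9,0],[-3.06,-1.9,0],[-3.06,-1.9,0],[-3.06,-1.9,0]], "rot": [[0,0,0],[0,0,0],[0,0,0],[0,0,0],[0,0,0],[0,0,0],[0,0,0],[0,0,0],[0,0,0],[0,0,0],[0,0,0],[0,0,0],[0,0,0],[0,0,0],[0,0,0],[0,0,0],[0,0,0],[0,0,0]], "hand": [1,1,1,1,1,1,1,1,1,1,1,1,1,1,1,1,1,1], "grip_force": 7}}

```text
time: 2.25
position: [0.5418, 0.0859, 0.2616]
ee_rot: [0.0, 0.152, 0.988, 0.0]
contact_force: [-0.6, 0.2, 0.0]
grip_width: 0.0937
```

Call:
{"api": "drive_tool", "payload": {"delta_pos": [[0,0,0],[0,0,0],[0,0,0],[0,0,0],[0,0,0],[0,0,0],[0,0,0]], "rot": [[0,0,-5.3],[0,0,-5.3],[0,0,-5.3],[0,0,-5.3],[0,0,-5.3],[0,0,0],[0,0,0]], "hand": [1,1,1,1,1,1,1]}}

```text
time: 2.95
position: [0.541, 0.0872, 0.2615]
ee_rot: [0.0, -0.077, 0.997, 0.0]
contact_force: [0.5, 0.4, -0.1]
grip_width: 0.094
```

Run:
```python
from h import *
s=state();print(s['time'],s['position'],s['ee_rot'],s['contact_force'])
im=capture("wrist");cv2.imwrite("pics/w1.png",im[:,:,::-1]); 
import json;m=camera_model("wrist");json.dump({k:np.array(v).tolist() for k,v in m.items()},open("w1.json","w"))
print(landmark_of("pan_a_mid","wrist")[:2],landmark_of("pan_b_mid","wrist")[:2])
p=[.5411,.0866,.1547]
print(proj(m,[bal(0,.11,.076,p),bal(0,-.11,.088,p),bal(-.064,.11,.16,p)]))
R=toolR(s);b=R[:,1];print(np.degrees(np.arctan2(b[1],b[0]))-90)
```

```text
2.95 [0.5409617  0.08719817 0.26150651] [ 4.68904358e-05 -7.73152906e-02  9.97006691e-01  4.86168459e-05] [ 0.52875577  0.44637588 -0.11570887]
[] [{'point': [195.7, 172.7], 'score': 0.57}]
[[383.32539202 191.33618848]
 [175.50863951 193.66599388]
 [419.21139268 132.97024412]]
8.868530482853643
```

View pics/w1.png

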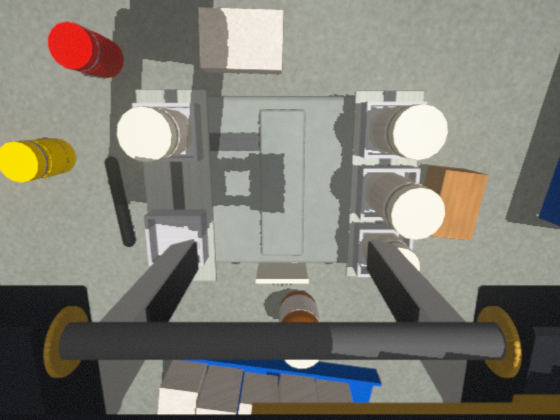

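Run:
```python
import cv2
a=cv2.imread("pics/w1.png")[80:290,120:240];cv2.imwrite("pics/w1b.png",cv2.resize(a,None,fx=2.8,fy=2.8,interpolation=cv2.INTER_CUBIC))
a=cv2.imread("pics/w1.png")[80:290,335:455];cv2.imwrite("pics/w1a.png",cv2.resize(a,None,fx=2.8,fy=2.8,interpolation=cv2.INTER_CUBIC))
```

```text
(no output)
```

View pics/w1b.png

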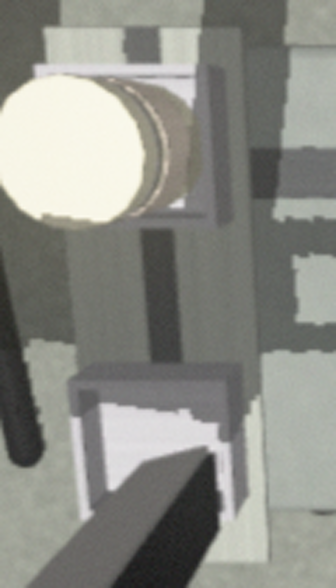

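View pics/w1a.png

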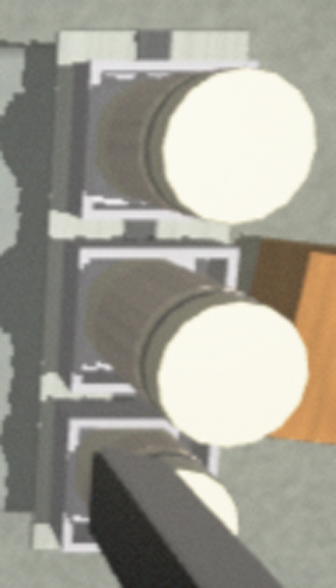

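Call:
{"api": "drive_tool", "payload": {"delta_pos": [[-2.5,-2.75,0],[-2.5,-2.75,0],[-2.5,-2.75,0],[-2.5,-2.75,0],[0,0,2],[0,0,2],[0,0,0],[0,0,0]], "rot": [[0,0,0],[0,0,0],[0,0,0],[0,0,0],[0,0,0],[0,0,0],[0,0,0],[0,0,0]], "hand": [1,1,1,1,1,1,1,1]}}

```text
time: 3.9
position: [0.6567, -0.0058, 0.2213]
ee_rot: [-0.001, -0.078, 0.997, 0.0]
contact_force: [-0.3, -0.1, 0.4]
grip_width: 0.0938
```

Run:
```python
from h import *
s=state();print(s['time'],s['position'],s['ee_rot'],s['contact_force'])
im=capture("wrist");cv2.imwrite("pics/w2.png",im[:,:,::-1]); 
import json;m=camera_model("wrist");json.dump({k:np.array(v).tolist() for k,v in m.items()},open("w2.json","w"))
a=im[60:260,180:380,::-1];cv2.imwrite("pics/w2z.png",cv2.resize(a,None,fx=3,fy=3,interpolation=cv2.INTER_CUBIC))
```

```text
3.9 [ 0.65667874 -0.00576749  0.22128343] [-5.09306881e-04 -7.81345512e-02  9.96942684e-01  1.29825999e-04] [-0.25819556 -0.0698689   0.35899687]
```

View pics/w2.png

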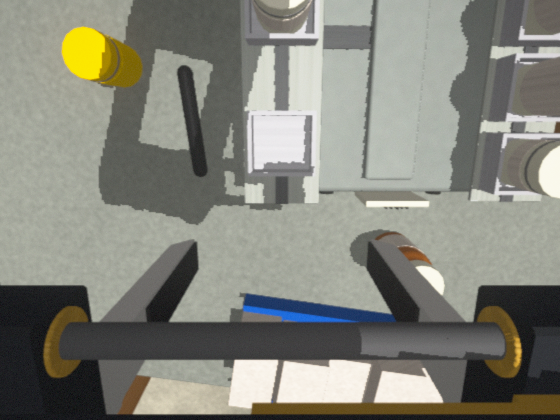

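View pics/w2z.png

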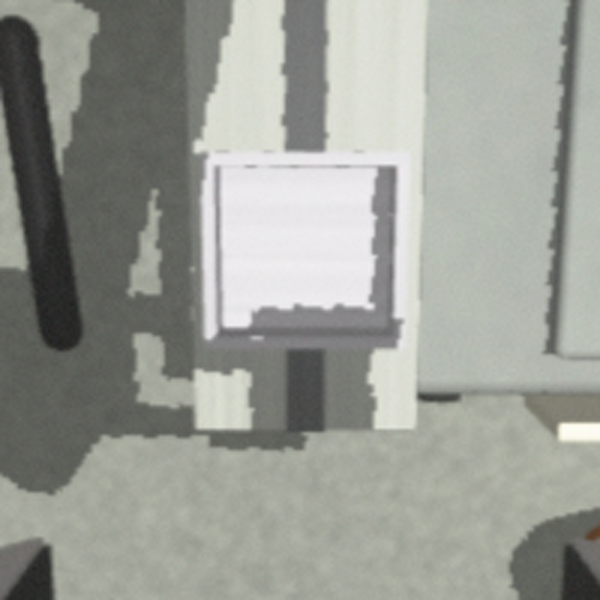

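```bash
cat >> h.py <<'E'
def back(m,u,z):
    m={k:np.array(v,float) for k,v in m.items()}
    R0=cv2.Rodrigues(m['rvec'])[0];C=-R0.T@m['tvec'].ravel();d=R0.T@np.linalg.inv(m['K'])@np.r_[u,1];return C+d*(z-C[2])/d[2]
def tobal(w,p):
    v=w[:2]-np.array(p[:2]);c,s=np.cos(p[2]),np.sin(p[2]);return np.array([c*v[0]+s*v[1],-s*v[0]+c*v[1]])
E
python3 - <<'E'
from h import *
import json
p=[.5411,.0866,.1547]
m=json.load(open("w2.json"))
z=lambda a,b:((a+.5)/3-.5+180,(b+.5)/3-.5+60)
for n,q,h in [("end L",(195,430),.082),("end R",(416,430),.082),("pan edge R up",(428,5),.082),
 ("rim TL",(203,152),.108),("rim TR",(411,152),.108),("rim BL",(204,348),.108),("rim BR",(403,348),.108),("in TL",(216,166),.108),("in TR",(397,166),.108)]:
    print(n,np.round(tobal(back(m,z(*q),h),p),4))
m=json.load(open("w1.json"))
y=lambda a,b:((a+.5)/2.8-.5+335,(b+.5)/2.8-.5+80)
yb=lambda a,b:((a+.5)/2.8-.5+120,(b+.5)/2.8-.5+80)
for n,q,h in [("A TL",(59,30),.070),("A TR",(249,30),.070),("A BL",(33,549),.07),("jar3top",(239,146),.16),("jar4top",(233,373),.172)]:
    print(n,np.round(tobal(back(m,y(*q),h),p),4))
for n,q,h in [("B TL",(45,27),.082),("B TR",(241,27),.082),("B BR",(270,562),.082),("jar2top",(70,150),.16),("cell TL",(68,378),.108),("cell TR",(242,362),.108)]:
    print(n,np.round(tobal(back(m,yb(*q),h),p),4))
E
```

```text
end L [ 0.1029 -0.1442]
end R [ 0.1029 -0.0742]
pan edge R up [-0.0224 -0.0741]
rim TL [ 0.0189 -0.1371]
rim TR [ 0.0189 -0.0805]
rim BL [ 0.0727 -0.1381]
rim BR [ 0.0727 -0.0813]
in TL [ 0.0226 -0.1337]
in TR [ 0.0225 -0.0842]
A TL [-0.1035  0.0761]
A TR [-0.1035  0.1452]
A BL [0.1014 0.0761]
jar3top [-0.0649  0.1106]
jar4top [-0.0015  0.1105]
B TL [-0.1036 -0.143 ]
B TR [-0.1036 -0.074 ]
B BR [ 0.1014 -0.0736]
jar2top [-0.0639 -0.108 ]
cell TL [ 0.0173 -0.1368]
cell TR [ 0.0114 -0.0745]
```

```bash
cat >> h.py <<'E'
PB=[.5411,.0866,.1547]
def delta(x,y,z):
    s=state();R=toolR(s);t=bal(x,y,z,PB);b=R[:,1]
    print('pos',np.round(s['position'],4),'bal',np.round(tobal(s['position'],PB),4),'target',np.round(t,4),'delta tool cm',np.round(100*R.T@(t-s['position']),2),'yaw',np.degrees(np.arctan2(b[1],b[0]))-90-np.degrees(PB[2]),'tilt',np.round(R[:,2],4),'F',np.round(s['contact_force'],2),'w',s['grip_width'],'t',s['time'])
E
python3 -c "
from h import *
delta(-.0645,.1105,.21)"
```

```text
pos [ 0.6571 -0.0057  0.2226] bal [ 0.1004 -0.1091] target [0.4603 0.1858 0.21  ] delta tool cm [16.45 21.99  1.23] yaw 0.11282510488966935 tilt [ 0.0013 -0.     -1.    ] F [ 0.15  0.53 -0.3 ] w 0.09393430497764328 t 3.95
```

Call:
{"api": "drive_tool", "payload": {"delta_pos": [[2.05,2.75,0],[2.05,2.75,0],[2.05,2.75,0],[2.05,2.75,0],[2.05,2.75,0],[2.05,2.75,0],[2.05,2.75,0],[2.1,2.75,0],[0,0,0.5],[0,0,0.7],[0,0,0],[0,0,0],[0,0,0]], "rot": [[0,0,0],[0,0,0],[0,0,0],[0,0,0],[0,0,0],[0,0,0],[0,0,0],[0,0,0],[0,0,0],[0,0,0],[0,0,0],[0,0,0],[0,0,0]], "hand": [1,1,1,1,1,1,1,1,1,1,1,1,1]}}

```text
time: 5.25
position: [0.4608, 0.1851, 0.2095]
ee_rot: [-0.0, -0.078, 0.997, -0.0]
contact_force: [0.2, 0.1, -0.2]
grip_width: 0.0942
```

Run:
```python
from h import *
delta(-.0645,.1105,.11)
im=capture("wrist");cv2.imwrite("pics/w3.png",im[:,:,::-1]); 
delta(-.0645,.1105,.11)
im=capture("scene");cv2.imwrite("pics/s3.png",im[:,:,::-1]); 
delta(-.0645,.1105,.11)
```

```text
pos [0.4608 0.1851 0.2095] bal [-0.0642  0.1097] target [0.4603 0.1858 0.11  ] delta tool cm [0.03 0.08 9.95] yaw 0.030782277036170314 tilt [-0.e+00 -1.e-04 -1.e+00] F [ 0.23  0.11 -0.19] w 0.09420444703772703 t 5.25
pos [0.4607 0.1852 0.2095] bal [-0.0642  0.1098] target [0.4603 0.1858 0.11  ] delta tool cm [0.03 0.07 9.95] yaw 0.03577505683938753 tilt [ 0. -0. -1.] F [ 0.79 -0.41  0.02] w 0.09404725552934201 t 5.3
pos [0.4606 0.1853 0.2095] bal [-0.0643  0.1099] target [0.4603 0.1858 0.11  ] delta tool cm [0.02 0.06 9.95] yaw 0.04988374725821032 tilt [-0.  0. -1.] F [-0.23  0.27 -0.57] w 0.09415124073682941 t 5.35
```

View pics/w3.png

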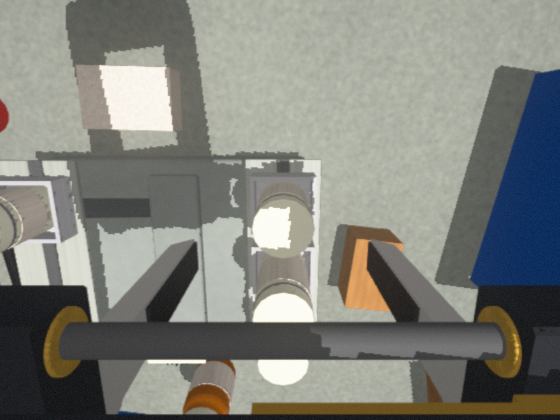

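Call:
{"api": "drive_tool", "payload": {"delta_pos": [[0,0.03,1.5],[0,0,2],[0,0,2],[0,0,2],[0,0,1.5],[0,0,0.95],[0,0,0],[0,0,0],[0,0,0],[0,0,0],[0,0,0]], "rot": [[0,0,0],[0,0,0],[0,0,0],[0,0,0],[0,0,0],[0,0,0],[0,0,0],[0,0,0],[0,0,0],[0,0,0],[0,0,0]], "hand": [1,1,1,1,1,1,0.8,0.7,0.6,0.55,0.55], "grip_force": 6}}

```text
time: 6.45
position: [0.4605, 0.1862, 0.1107]
ee_rot: [0.001, -0.078, 0.997, 0.0]
contact_force: [-0.1, -0.4, 0.1]
grip_width: 0.0577
```

Run:
```python
from h import *
im=capture("wrist");cv2.imwrite("pics/w4.png",im[:,:,::-1]); 
delta(-.0645,.1105,.11)
im=capture("scene");cv2.imwrite("pics/s4.png",cv2.resize(im[100:310,170:450,::-1],None,fx=2.8,fy=2.8))
delta(-.0645,.1105,.11)
```

```text
pos [0.4604 0.1862 0.1106] bal [-0.0644  0.1108] target [0.4603 0.1858 0.11  ] delta tool cm [ 0.01 -0.03  0.06] yaw 0.11779517270653983 tilt [ 1.2e-03  4.0e-04 -1.0e+00] F [ 0.72 -0.14  0.37] w 0.0538022623614958 t 6.5
pos [0.4603 0.1862 0.1105] bal [-0.0645  0.1108] target [0.4603 0.1858 0.11  ] delta tool cm [-0.   -0.03  0.05] yaw 0.11608303095730221 tilt [ 9.e-04  3.e-04 -1.e+00] F [-0.13  0.24  0.1 ] w 0.05214056106266804 t 6.55
```

View pics/w4.png

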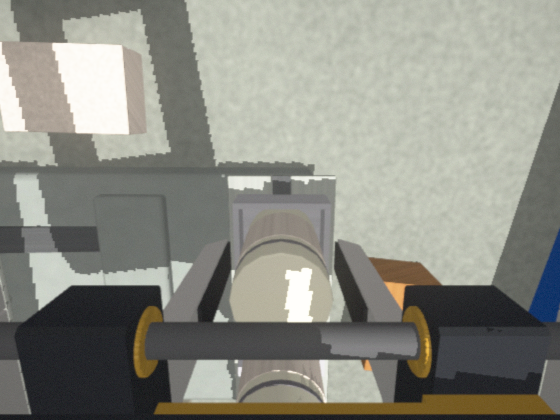

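View pics/s4.png

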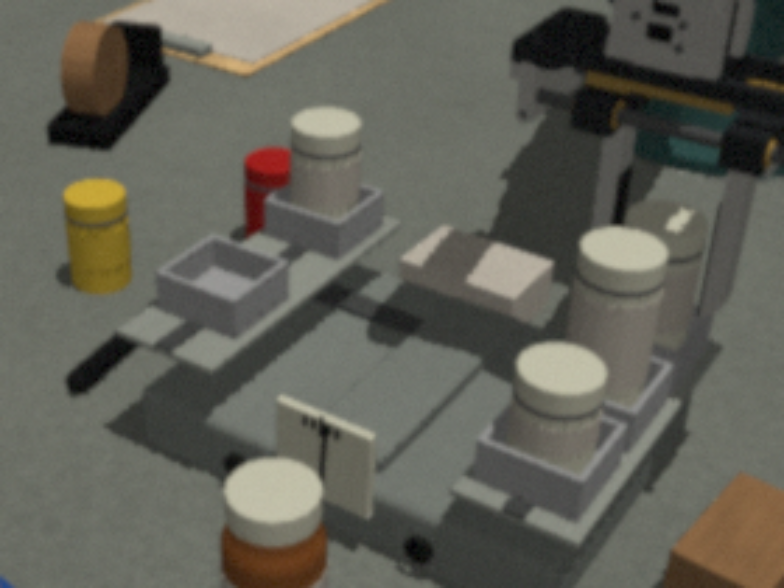

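Call:
{"api": "drive_tool", "payload": {"delta_pos": [[0,0,0],[0,0,0],[0,0,0],[0,0,0],[0,0,0],[0,0,0],[0,0,0]], "rot": [[0,0,0],[0,0,0],[0,0,0],[0,0,0],[0,0,0],[0,0,0],[0,0,0]], "hand": [0.5,0.47,0.44,0.4,0.4,0.4,0.4], "grip_force": 7}}

```text
time: 7.25
position: [0.4601, 0.1859, 0.1101]
ee_rot: [0.0, -0.078, 0.997, -0.0]
contact_force: [0.5, -1.8, 1.2]
grip_width: 0.0443
```

Call:
{"api": "drive_tool", "payload": {"delta_pos": [[0,0,-0.2],[0,0,-0.3],[0,0,-0.5],[0,0,-0.5],[0,0,-0.8],[0,0,-0.7],[0,0,0],[0,0,0]], "rot": [[0,0,0],[0,0,0],[0,0,0],[0,0,0],[0,0,0],[0,0,0],[0,0,0],[0,0,0]], "hand": [0.4,0.4,0.4,0.4,0.4,0.4,0.4,0.4]}}

```text
time: 8.05
position: [0.4602, 0.1862, 0.1404]
ee_rot: [0.0, -0.078, 0.997, 0.0]
contact_force: [0.4, -0.1, -1.3]
grip_width: 0.0438
```

Run:
```python
from h import *
im=capture("wrist");cv2.imwrite("pics/w5.png",im[:,:,::-1]); 
delta(-.0645,.1105,.2)
im=capture("scene");cv2.imwrite("pics/s5.png",cv2.resize(im[100:310,170:450,::-1],None,fx=2.8,fy=2.8))
delta(-.0645,.1105,.2)
```

```text
pos [0.46   0.1861 0.14  ] bal [-0.0648  0.1108] target [0.4603 0.1858 0.2   ] delta tool cm [-0.03 -0.03 -6.  ] yaw 0.11730197377460527 tilt [-0.e+00  1.e-04 -1.e+00] F [-0.12 -0.18 -2.14] w 0.04388987374943697 t 8.1
pos [0.4598 0.186  0.1397] bal [-0.065   0.1108] target [0.4603 0.1858 0.2   ] delta tool cm [-0.05 -0.03 -6.03] yaw 0.11606732897225314 tilt [-6.e-04 -1.e-04 -1.e+00] F [ 0.18 -0.11 -1.9 ] w 0.04363381383637961 t 8.15
```

View pics/s5.png

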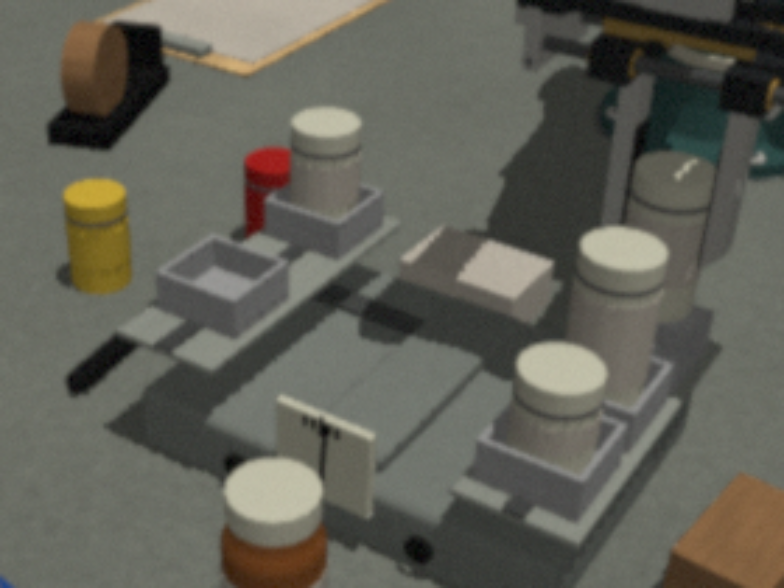

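Call:
{"api": "drive_tool", "payload": {"delta_pos": [[0,0,-1.5],[0,0,-2.5],[0,0,-2.5],[0,0,-1],[-0.55,-1.1,0],[-1.1,-2.2,0],[-1.1,-2.2,0],[-1.1,-2.2,0],[-1.1,-2.2,0],[-1.1,-2.2,0],[-1.1,-2.2,0],[-1.1,-2.2,0],[-1.1,-2.2,0],[-1.1,-2.2,0],[-0.65,-1.1,0],[0,0,0],[0,0,0],[0,0,0]], "rot": [[0,0,0],[0,0,0],[0,0,0],[0,0,0],[0,0,0],[0,0,0],[0,0,0],[0,0,0],[0,0,0],[0,0,0],[0,0,0],[0,0,0],[0,0,0],[0,0,0],[0,0,0],[0,0,0],[0,0,0],[0,0,0]], "hand": [0.4,0.4,0.4,0.4,0.4,0.4,0.4,0.4,0.4,0.4,0.4,0.4,0.4,0.4,0.4,0.4,0.4,0.4]}}

```text
time: 9.95
position: [0.6035, -0.013, 0.2148]
ee_rot: [-0.0, -0.079, 0.997, 0.0]
contact_force: [0.1, -0.0, -1.8]
grip_width: 0.0438
```

Run:
```python
from h import *
for i in range(3):
    im=capture("wrist");delta(.046,-.1093,.16)
cv2.imwrite("pics/w6.png",im[:,:,::-1]);
```

```text
pos [ 0.6035 -0.0129  0.2151] bal [ 0.0464 -0.1079] target [ 0.6034 -0.0143  0.16  ] delta tool cm [ 0.04 -0.14  5.51] yaw 0.18965403141863035 tilt [-1.e-04  4.e-04 -1.e+00] F [ 0.5  -0.03 -0.97] w 0.04399553262571722 t 10.0
pos [ 0.6036 -0.0129  0.2153] bal [ 0.0464 -0.108 ] target [ 0.6034 -0.0143  0.16  ] delta tool cm [ 0.05 -0.13  5.53] yaw 0.1940996848000971 tilt [ 3.e-04  3.e-04 -1.e+00] F [-0.25  0.12 -1.4 ] w 0.04396412959507972 t 10.05
pos [ 0.6037 -0.013   0.2153] bal [ 0.0465 -0.1081] target [ 0.6034 -0.0143  0.16  ] delta tool cm [ 0.05 -0.12  5.53] yaw 0.1842122413396261 tilt [ 5.e-04  2.e-04 -1.e+00] F [ 0.31 -0.31 -0.62] w 0.04386659745881228 t 10.1
```

View pics/w6.png

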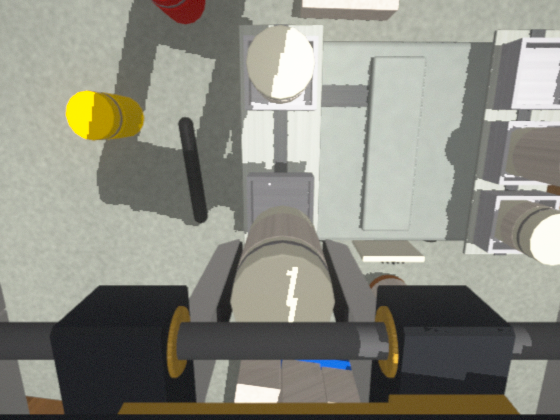

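Call:
{"api": "drive_tool", "payload": {"delta_pos": [[0.05,-0.12,1],[0,0,2],[0,0,2],[0,0,1],[0,0,0],[0,0,0],[0,0,0]], "rot": [[0,0,0.2],[0,0,0],[0,0,0],[0,0,0],[0,0,0],[0,0,0],[0,0,0]], "hand": [0.4,0.4,0.4,0.4,0.4,0.4,0.4]}}

```text
time: 10.8
position: [0.6044, -0.0152, 0.1564]
ee_rot: [0.001, -0.077, 0.997, -0.0]
contact_force: [0.7, 0.4, -2.2]
grip_width: 0.0438
```

Run:
```python
from h import *
import json
for i in range(3):
    m=camera_model("wrist");im=capture("wrist");delta(.046,-.1093,.16)
json.dump({k:np.array(v).tolist() for k,v in m.items()},open("w7.json","w"))
cv2.imwrite("pics/w7.png",im[:,:,::-1]); 
cv2.imwrite("pics/w7z.png",cv2.resize(im[120:300,200:360,::-1],None,fx=3.3,fy=3.3,interpolation=cv2.INTER_CUBIC)); 
im=capture("scene");cv2.imwrite("pics/s7.png",cv2.resize(im[100:260,180:350,::-1],None,fx=3.6,fy=3.6,interpolation=cv2.INTER_CUBIC))
im=capture("top");cv2.imwrite("pics/t7.png",cv2.resize(im[130:290,220:380,::-1],None,fx=3.6,fy=3.6,interpolation=cv2.INTER_CUBIC))
```

```text
pos [ 0.6045 -0.0152  0.1565] bal [ 0.0469 -0.1104] target [ 0.6034 -0.0143  0.16  ] delta tool cm [ 0.09  0.11 -0.35] yaw -0.08186390613127159 tilt [ 2.7e-03 -2.0e-04 -1.0e+00] F [ 0.54  0.71 -1.67] w 0.04375592544065162 t 10.85
pos [ 0.6044 -0.0152  0.1564] bal [ 0.0469 -0.1104] target [ 0.6034 -0.0143  0.16  ] delta tool cm [ 0.09  0.11 -0.36] yaw -0.08473741430155357 tilt [ 2.5e-03 -2.0e-04 -1.0e+00] F [-0.98  0.83 -1.37] w 0.043838589245552395 t 10.9
pos [ 0.6043 -0.0152  0.1562] bal [ 0.0468 -0.1103] target [ 0.6034 -0.0143  0.16  ] delta tool cm [ 0.08  0.1  -0.38] yaw -0.084417946581123 tilt [ 2.2e-03 -1.0e-04 -1.0e+00] F [ 0.29  0.1  -1.58] w 0.044023338043909725 t 10.95
```

View pics/w7z.png

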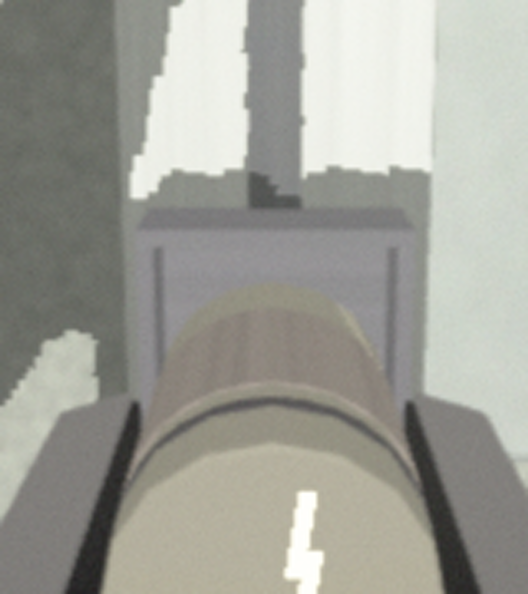

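View pics/s7.png

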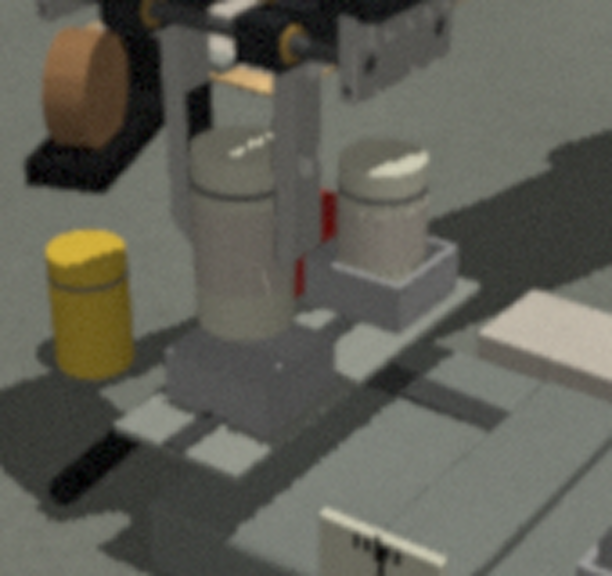

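Run:
```python
from h import *
import json
m={k:np.array(v) for k,v in json.load(open("w7.json")).items()}
Z=lambda u:((u[0]-200+.5)*3.3-.5,(u[1]-120+.5)*3.3-.5)
inv=lambda a,b:((a+.5)/3.3-.5+200,(b+.5)/3.3-.5+120)
s=state();print(s['position'])
for n,q,h in [("rim outer back",(276,229),.108),("rimL",(138,229),.108),("rimR",(415,229),.108),("wall base",(276,208),.082),("jar bottom apex z.122",(272,283),.122),("jar bottom apex z.120",(272,283),.120),("lid top back",(272,445),.204)]:
    print(n,np.round(tobal(back(m,inv(*q),h),PB)*1000,1))
```

```text
[ 0.6040773  -0.01516745  0.15572209]
rim outer back [  18. -109.]
rimL [  17.9 -137.1]
rimR [ 18.  -80.8]
wall base [  18.3 -109. ]
jar bottom apex z.122 [  25.8 -109.9]
jar bottom apex z.120 [  26.3 -109.9]
lid top back [  26.3 -109.8]
```

View pics/t7.png

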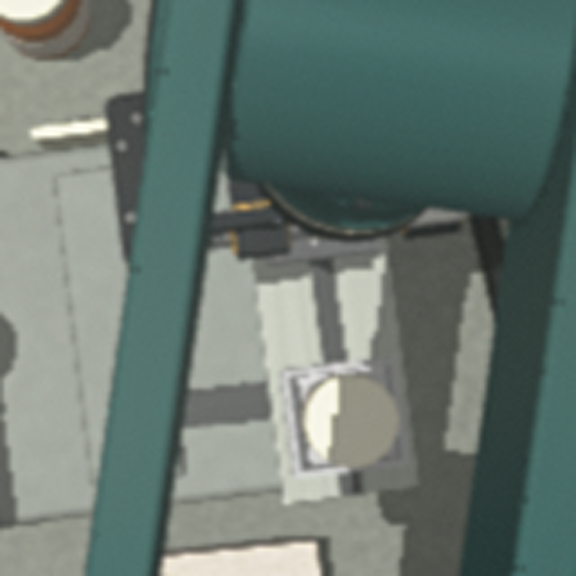

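Call:
{"api": "drive_tool", "payload": {"delta_pos": [[0.2,0.1,0.3],[0,0,0.5],[0,0,0],[0,0,0],[0,0,0],[0,0,0],[0,0,0]], "rot": [[0,0,0],[0,0,0],[0,0,0],[0,0,0],[0,0,0],[0,0,0],[0,0,0]], "hand": [0.4,0.4,0.4,0.4,0.4,0.4,0.4]}}

```text
time: 11.75
position: [0.6017, -0.0145, 0.1472]
ee_rot: [0.0, -0.077, 0.997, -0.0]
contact_force: [1.0, 0.1, -1.6]
grip_width: 0.0438
```

Run:
```python
from h import *
import json
for i in range(2):
    m=camera_model("wrist");im=capture("wrist");delta(.046,-.1093,.16)
json.dump({k:np.array(v).tolist() for k,v in m.items()},open("w8.json","w"))
cv2.imwrite("pics/w8z.png",cv2.resize(im[120:270,220:350,::-1],None,fx=4,fy=4,interpolation=cv2.INTER_CUBIC)); 
im=capture("scene");cv2.imwrite("pics/s8.png",cv2.resize(im[160:230,210:290,::-1],None,fx=8,fy=8,interpolation=cv2.INTER_CUBIC))
```

```text
pos [ 0.6017 -0.0145  0.1471] bal [ 0.0443 -0.1092] target [ 0.6034 -0.0143  0.16  ] delta tool cm [-0.17 -0.01 -1.29] yaw -0.08506116575471978 tilt [ 4.e-04  1.e-04 -1.e+00] F [-0.37  0.68 -1.55] w 0.04385082030982489 t 11.8
pos [ 0.6017 -0.0145  0.1471] bal [ 0.0443 -0.1092] target [ 0.6034 -0.0143  0.16  ] delta tool cm [-0.17 -0.01 -1.29] yaw -0.08339547177102347 tilt [ 3.e-04  1.e-04 -1.e+00] F [-0.38  0.74 -2.48] w 0.04386270212427728 t 11.85
```

View pics/w8z.png

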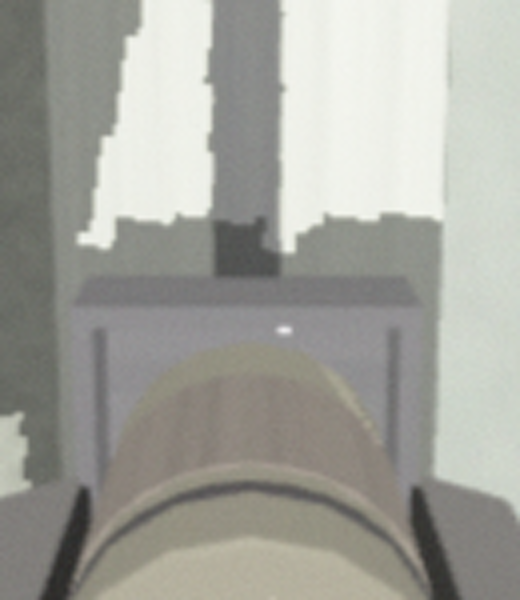

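View pics/s8.png

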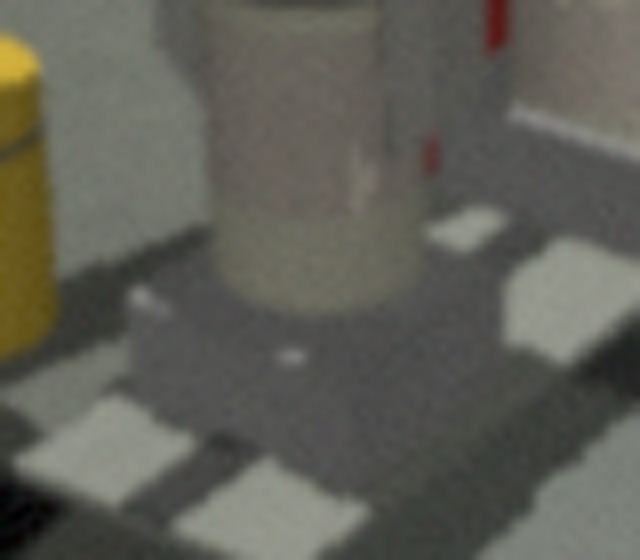

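Run:
```python
from h import *
import json
m={k:np.array(v) for k,v in json.load(open("w8.json")).items()}
inv=lambda a,b:((a+.5)/4-.5+220,(b+.5)/4-.5+120)
for n,q,h in [("rim outer back",(250,306),.108),("rimL",(75,306),.108),("rimR",(424,306),.108),("wall base",(250,278),.082),("jar apex z.113",(252,344),.113),("z.1145",(252,344),.1145),("lid back",(250,538),.197)]:
    print(n,np.round(tobal(back(m,inv(*q),h),PB)*1000,1))
```

```text
rim outer back [  18.2 -108.6]
rimL [  18.1 -136.9]
rimR [ 18.2 -80.5]
wall base [  18.6 -108.6]
jar apex z.113 [  23.3 -108.3]
z.1145 [  22.9 -108.3]
lid back [  22.7 -108.6]
```

Call:
{"api": "drive_tool", "payload": {"delta_pos": [[0,0,0.2],[0,0,0.2],[0,0,0.2],[0,0,0.2],[0,0,0.2],[0,0,0],[0,0,0]], "rot": [[0,0,0],[0,0,0],[0,0,0],[0,0,0],[0,0,0],[0,0,0],[0,0,0]], "hand": [0.4,0.4,0.4,0.4,0.4,0.4,0.4]}}

```text
time: 12.6
position: [0.6015, -0.0144, 0.1369]
ee_rot: [-0.0, -0.077, 0.997, 0.0]
contact_force: [-0.5, -0.7, -2.2]
grip_width: 0.0438
```

Run:
```python
from h import *
for i in range(2):
    m=camera_model("wrist");im=capture("wrist");delta(.046,-.1093,.16)
cv2.imwrite("pics/w9z.png",cv2.resize(im[120:270,220:350,::-1],None,fx=4,fy=4,interpolation=cv2.INTER_CUBIC)); 
im=capture("scene");cv2.imwrite("pics/s9.png",cv2.resize(im[130:260,200:320,::-1],None,fx=4.5,fy=4.5,interpolation=cv2.INTER_CUBIC))
delta(.046,-.1093,.16)
```

```text
pos [ 0.6016 -0.0145  0.137 ] bal [ 0.0442 -0.1092] target [ 0.6034 -0.0143  0.16  ] delta tool cm [-0.18 -0.01 -2.3 ] yaw -0.08345810194500913 tilt [ 2.e-04  1.e-04 -1.e+00] F [ 0.79 -0.69 -1.4 ] w 0.04360151016755051 t 12.65
pos [ 0.6017 -0.0145  0.1371] bal [ 0.0443 -0.1092] target [ 0.6034 -0.0143  0.16  ] delta tool cm [-0.17 -0.01 -2.29] yaw -0.08478087311459248 tilt [ 3.e-04  1.e-04 -1.e+00] F [ 0.55 -0.14 -1.7 ] w 0.04360551593305945 t 12.7
pos [ 0.6017 -0.0145  0.1372] bal [ 0.0443 -0.1092] target [ 0.6034 -0.0143  0.16  ] delta tool cm [-0.17 -0.01 -2.28] yaw -0.08702950543698407 tilt [ 4.e-04  0.e+00 -1.e+00] F [-0.54 -0.43 -1.96] w 0.04390463673074509 t 12.75
```

View pics/w9z.png

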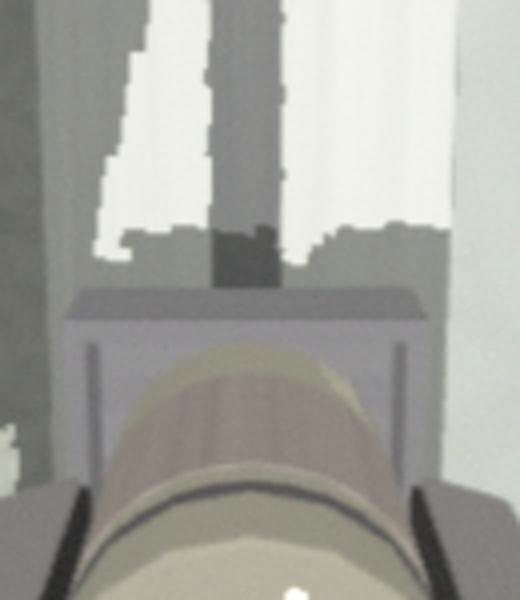

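View pics/s9.png

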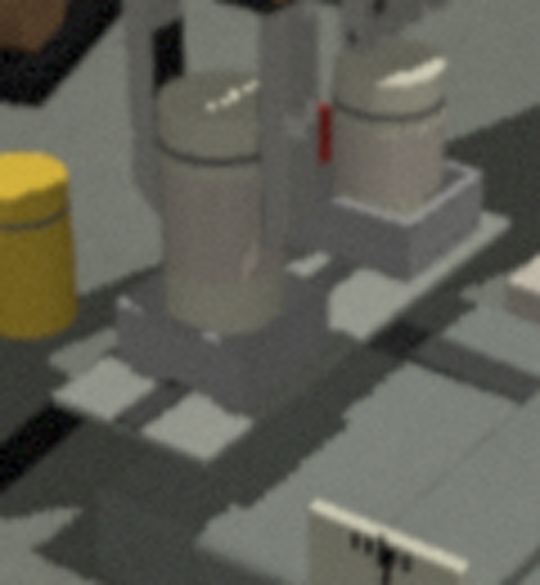

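Call:
{"api": "drive_tool", "payload": {"delta_pos": [[0,0,0.2],[0,0,0.2],[0,0,0.2],[0,0,0.2],[0,0,0.2],[0,0,0.2],[0,0,0],[0,0,0]], "rot": [[0,0,0],[0,0,0],[0,0,0],[0,0,0],[0,0,0],[0,0,0],[0,0,0],[0,0,0]], "hand": [0.4,0.4,0.4,0.4,0.4,0.4,0.4,0.4]}}

```text
time: 13.55
position: [0.6016, -0.0145, 0.1249]
ee_rot: [-0.0, -0.077, 0.997, 0.0]
contact_force: [-0.7, -0.7, -2.4]
grip_width: 0.0441
```

Run:
```python
from h import *
im=capture("wrist");delta(.046,-.1093,.16)
cv2.imwrite("pics/w10z.png",cv2.resize(im[120:270,220:350,::-1],None,fx=4,fy=4,interpolation=cv2.INTER_CUBIC)); 
im=capture("scene");cv2.imwrite("pics/s10.png",cv2.resize(im[130:260,200:320,::-1],None,fx=4.5,fy=4.5,interpolation=cv2.INTER_CUBIC))
delta(.046,-.1093,.16)
```

```text
pos [ 0.6016 -0.0144  0.125 ] bal [ 0.0442 -0.1092] target [ 0.6034 -0.0143  0.16  ] delta tool cm [-0.18 -0.01 -3.5 ] yaw -0.084363939742925 tilt [ 2.e-04  1.e-04 -1.e+00] F [ 0.02 -0.89 -1.51] w 0.044146050391544414 t 13.6
pos [ 0.6017 -0.0145  0.1251] bal [ 0.0443 -0.1092] target [ 0.6034 -0.0143  0.16  ] delta tool cm [-0.17 -0.01 -3.49] yaw -0.08420338849527909 tilt [ 3.e-04  1.e-04 -1.e+00] F [ 0.25  0.4  -1.83] w 0.04376596062989755 t 13.65
```

View pics/s10.png

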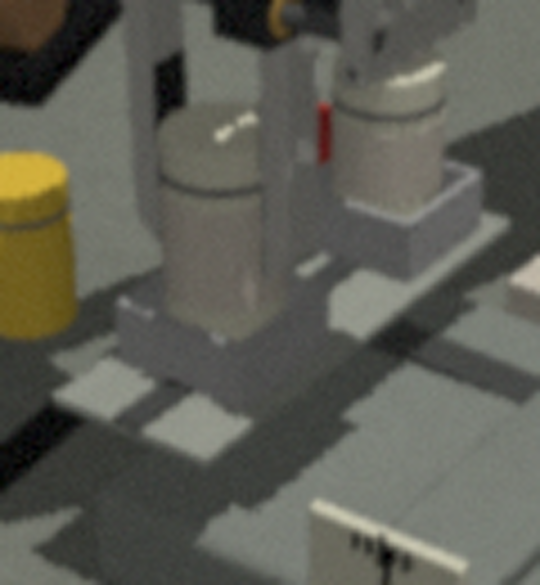

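View pics/w10z.png

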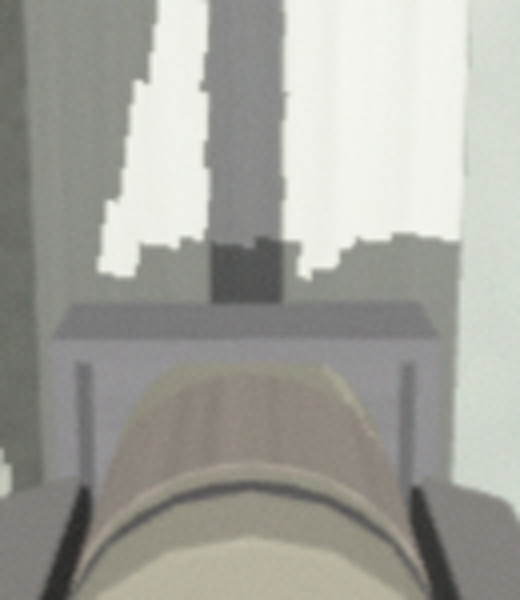

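Call:
{"api": "drive_tool", "payload": {"delta_pos": [[0,0,0.15],[0,0,0.15],[0,0,0.15],[0,0,0.15],[0,0,0.15],[0,0,0.1],[0,0,0],[0,0,0],[0,0,0]], "rot": [[0,0,0],[0,0,0],[0,0,0],[0,0,0],[0,0,0],[0,0,0],[0,0,0],[0,0,0],[0,0,0]], "hand": [0.4,0.4,0.4,0.4,0.4,0.4,0.4,0.4,0.4]}}

```text
time: 14.55
position: [0.6017, -0.0145, 0.1166]
ee_rot: [0.0, -0.077, 0.997, 0.0]
contact_force: [0.2, -0.1, 0.0]
grip_width: 0.044
```

Run:
```python
from h import *
im=capture("wrist");delta(.046,-.1093,.16)
im=capture("scene");cv2.imwrite("pics/s11.png",cv2.resize(im[120:300,190:430,::-1],None,fx=3.3,fy=3.3,interpolation=cv2.INTER_CUBIC))
delta(.046,-.1093,.16)
```

```text
pos [ 0.6017 -0.0145  0.1166] bal [ 0.0443 -0.1092] target [ 0.6034 -0.0143  0.16  ] delta tool cm [-0.17 -0.01 -4.34] yaw -0.08706696611306697 tilt [ 4.e-04  0.e+00 -1.e+00] F [ 0.25  0.85 -0.04] w 0.04364718510258788 t 14.6
pos [ 0.6017 -0.0145  0.1166] bal [ 0.0443 -0.1092] target [ 0.6034 -0.0143  0.16  ] delta tool cm [-0.17 -0.01 -4.34] yaw -0.08476884651809868 tilt [ 4.e-04  1.e-04 -1.e+00] F [0.55 0.32 0.15] w 0.04373927034773927 t 14.65
```

View pics/s11.png

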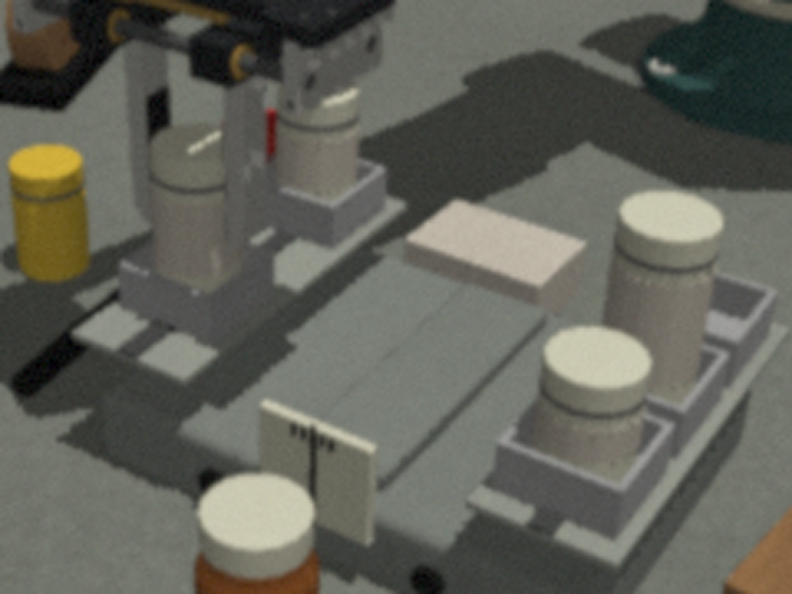

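Call:
{"api": "drive_tool", "payload": {"delta_pos": [[0,0,0],[0,0,0],[0,0,0],[0,0,0],[0,0,0],[0,0,0],[0,0,0],[0,0,0],[0,0,0]], "rot": [[0,0,0],[0,0,0],[0,0,0],[0,0,0],[0,0,0],[0,0,0],[0,0,0],[0,0,0],[0,0,0]], "hand": [0.5,0.55,0.6,0.7,0.8,0.9,0.95,0.95,0.95]}}

```text
time: 15.55
position: [0.6016, -0.0145, 0.1165]
ee_rot: [0.0, -0.077, 0.997, 0.0]
contact_force: [-0.2, 1.1, -0.1]
grip_width: 0.0892
```

Run:
```python
from h import *
im=capture("wrist");delta(.046,-.1093,.16)
cv2.imwrite("pics/w12.png",im[:,:,::-1]); 
im=capture("scene");cv2.imwrite("pics/s12.png",cv2.resize(im[120:300,190:430,::-1],None,fx=3.3,fy=3.3,interpolation=cv2.INTER_CUBIC))
delta(.046,-.1093,.16)
```

```text
pos [ 0.6015 -0.0145  0.1165] bal [ 0.0442 -0.1092] target [ 0.6034 -0.0143  0.16  ] delta tool cm [-0.18 -0.01 -4.35] yaw -0.08686827017534071 tilt [-0.e+00  1.e-04 -1.e+00] F [-0.19 -0.46  0.31] w 0.08953773005140306 t 15.6
pos [ 0.6016 -0.0145  0.1165] bal [ 0.0442 -0.1092] target [ 0.6034 -0.0143  0.16  ] delta tool cm [-0.18 -0.01 -4.35] yaw -0.0833457550185095 tilt [ 1.e-04  1.e-04 -1.e+00] F [0.11 0.17 0.33] w 0.08943636152228525 t 15.65
```

View pics/s12.png

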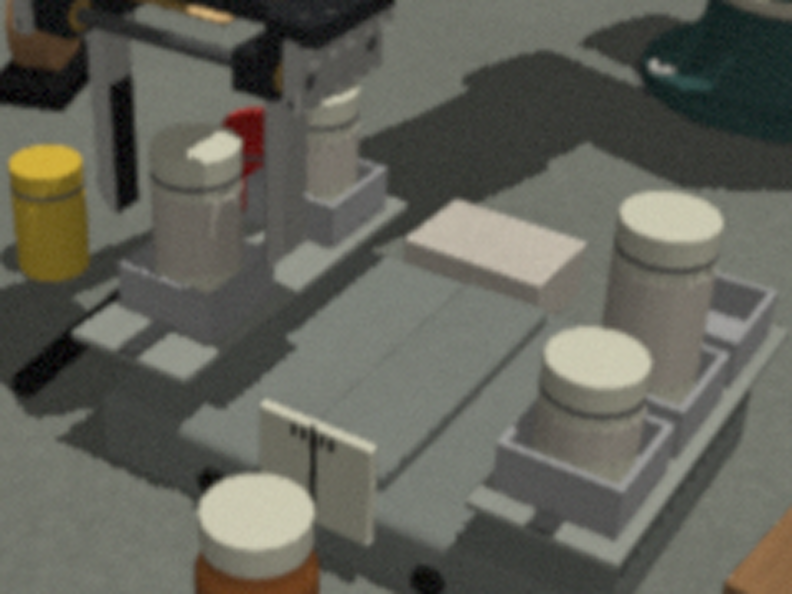

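View pics/w12.png

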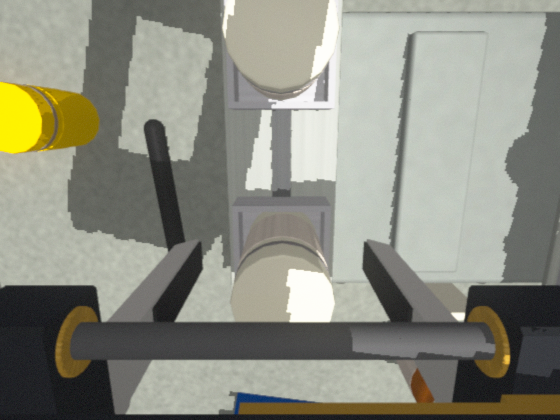

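Seated and released. Now I'll retreat straight up and move away to check.

Call:
{"api": "drive_tool", "payload": {"delta_pos": [[0,0,-1],[0,0,-2],[0,0,-3],[0,0,-3],[0,0,-3],[0,0,-3],[2,2,0],[3,3,0],[3,3,0],[3,3,0],[3,3,0],[3,3,0],[2,2,0],[0,0,0],[0,0,0]], "rot": [[0,0,0],[0,0,0],[0,0,0],[0,0,0],[0,0,0],[0,0,0],[0,0,0],[0,0,0],[0,0,0],[0,0,0],[0,0,0],[0,0,0],[0,0,0],[0,0,0],[0,0,0]], "hand": [0.95,0.95,0.95,0.95,0.95,0.95,0.95,0.95,0.95,0.95,0.95,0.95,0.95,0.95,0.95]}}

```text
time: 17.15
position: [0.385, 0.1443, 0.2675]
ee_rot: [0.001, -0.077, 0.997, -0.0]
contact_force: [0.4, 0.1, 0.3]
grip_width: 0.0896
```

Run:
```python
from h import *
im=capture("wrist");cv2.imwrite("pics/w13.png",im[:,:,::-1]); 
im=capture("scene");cv2.imwrite("pics/s13.png",cv2.resize(im[120:300,190:430,::-1],None,fx=3.3,fy=3.3,interpolation=cv2.INTER_CUBIC))
cv2.imwrite("pics/n13.png",cv2.resize(im[235:290,260:310,::-1],None,fx=10,fy=10,interpolation=cv2.INTER_CUBIC))
im=capture("top");cv2.imwrite("pics/t13.png",im[:,:,::-1])
delta(.046,-.1093,.16)
```

```text
pos [0.3857 0.1437 0.2665] bal [-0.1448  0.0803] target [ 0.6034 -0.0143  0.16  ] delta tool cm [-19.13 -18.9   10.65] yaw -0.16352502871533758 tilt [ 1.e-04 -3.e-04 -1.e+00] F [0.38 0.44 0.35] w 0.08907986275966262 t 17.3
```

View pics/s13.png

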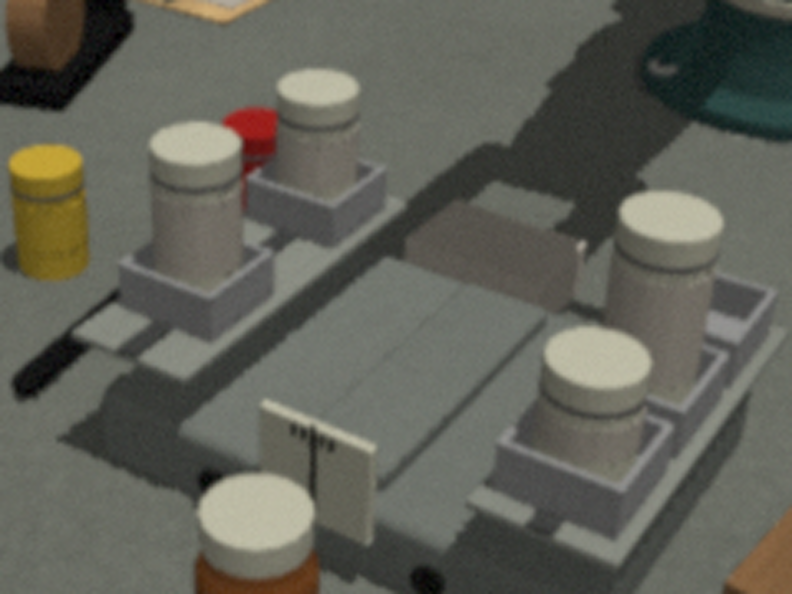

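View pics/n13.png

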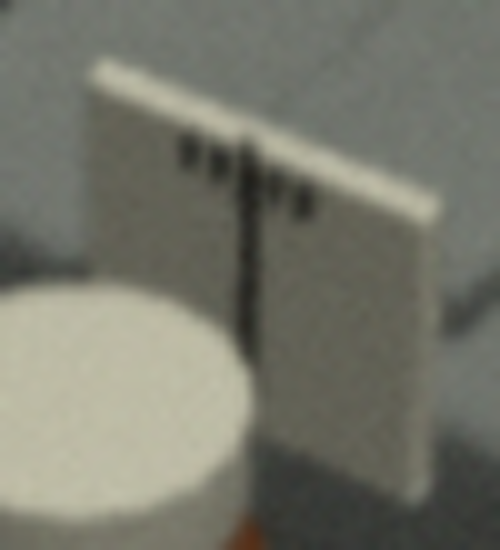

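View pics/t13.png

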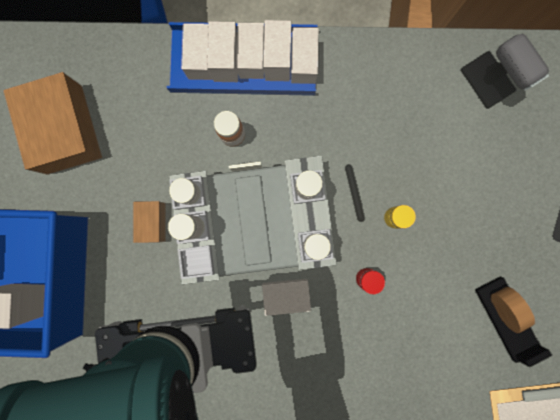

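Run:
```python
from h import *
S=camera_model("scene")
for nm,x,y in [("A",.103,.145),("B",.103,-.075)]:
    print(nm,[np.round(proj(S,bal(x,y,.076+d,PB))[0],1).tolist() for d in (-.006,0,.006)])
a=cv2.imread("pics/scene0.png");b=capture("scene")[:,:,::-1];cv2.imwrite("pics/s14.png",b)
g=lambda i:cv2.cvtColor(i,cv2.COLOR_BGR2GRAY).astype(np.float32)
# jars shift initial -> now : jar1, jar4 (A) ; jar2 (B) ; plate fixed reference
for n,(x0,y0,x1,y1) in dict(jar1=(345,215,395,275),jar4=(370,175,412,225),jar2=(268,135,305,180),plateneedle=(268,240,305,285)).items():
    t=a[y0:y1,x0:x1];r=cv2.matchTemplate(g(b)[y0-12:y1+12,x0-12:x1+12],g(t),cv2.TM_CCOEFF_NORMED);_,v,_,l=cv2.minMaxLoc(r);print(n,l[0]-12,l[1]-12,round(v,3))
def proj2(x,y):
    return [proj(S,bal(x,y,.13+d,PB))[0] for d in(-.006,0)]
print([np.round(proj2(.064,.11)[1]-proj2(.064,.11)[0],2), np.round(proj2(-.062,-.11)[1]-proj2(-.062,-.11)[0],2)])
z=[cv2.resize(i[235:290,260:310],None,fx=8,fy=8,interpolation=cv2.INTER_CUBIC) for i in (a,b)]
cv2.imwrite("pics/n14.png",np.hstack(z))
```

```text
A [[377.2, 293.0], [377.8, 289.6], [378.3, 286.2]]
B [[246.1, 237.2], [246.0, 234.1], [245.9, 230.9]]
jar1 1 -3 0.97
jar4 1 -3 0.788
jar2 0 3 0.982
plateneedle 0 0 0.994
[array([ 0.5 , -3.57]), array([ 0.05, -3.04])]
```

View pics/n14.png

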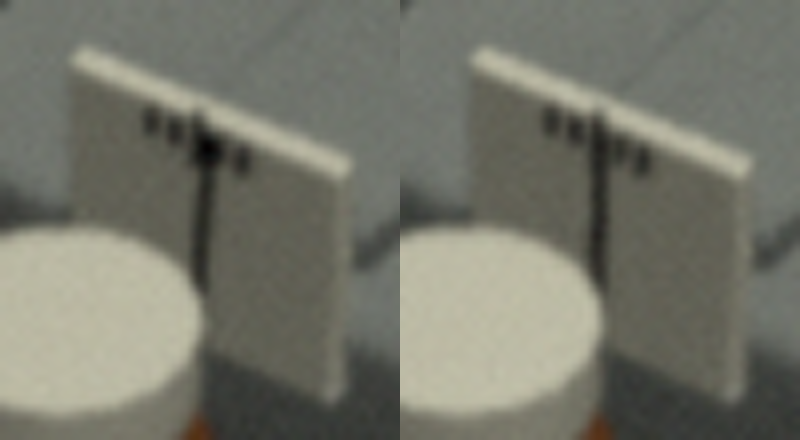

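```bash
python3 -c "
from workcell import *
close_job()"
```

```text
the job is handed in; nothing more can be done
```

I moved jar_3 (84 mm, about 160 g) from pan A's -x cell to pan B's sliding cell, let go, backed the arm off and handed the job in at about 17 s. Both pans look level.

**Why that jar:** the fitted jar heights put jars 1, 4 and 3 on pan A and jar 2 on pan B. Moving jar 3 gives about 280 g on each side.

**Last checks:**
- **Level:** the needle went from one mark off to the middle mark. The jars left on pan A rose 3 px and the jar on pan B sank 3 px. A full 6 mm of travel would show as about 3.6 px and 3.0 px, so at this picture resolution they are level to within about 1 mm.
- **Jar seating:** jar_3 went into its cell with no sign of contact on the way down. Its weight came off the wrist at the level floor height, and it stands upright with the other jars. I did not measure separately that it is fully down.
- **Other things:** the cartons, marker, amber jar and look-alikes appear unmoved in the top picture.
- **Force:** wrist readings stayed within about 3 N, and the grip was set to 7 N.

**What disagreed:** the first estimate of the jar's position over the cell was about 2 to 3 mm off along the pan. A close wrist view showed this, and I corrected it before lowering the jar.

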